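# Take the sample vial out of the dry chamber and stand it on the balance

## Task

Reach through the round port in the sloped panel of the dry chamber, lift the capped vial off its pedestal, bring it out through the port and stand it upright on the round pan of the balance, all of its foot on the pan, then let go. Set it down rather than dropping it, do not push hard against the chamber, and leave the other things on the bench and in the chamber where they are.

Things in the scene. Friction and masses are not known exactly. Their poses are not given: they have to be found in the camera images.
- vial_mid (a point): centre (half-way up) of the capped sample vial: a straight cylinder 30 mm in diameter and 60 mm tall (30 mm from this point to its foot), amber glass with a 16 mm white cap of about the same diameter, 35 to 70 g, z up along it. It stands on the pedestal inside the chamber.
- pedestal: fixed aluminium pedestal inside the chamber, 62 mm tall, with a round top 44 mm in diameter; origin at the centre of its foot, z up. It stands on the chamber's floor, 10 mm above the bench.
- chamber: fixed milky-white box 245 mm deep (x -115 to +130), 220 wide (y), 200 tall at the back; origin under it on the bench, x level, away from its sloped front. Front wall 70 mm tall; above it a 12 mm thick panel with the port rises at 40 degrees from level, from (x -109, z 72) to (x 45, z 200). A level clear roof 193 mm up and a clear back wall close it: the port is the only opening.
- port (a point): centre of the round port (150 mm diameter hole) on the panel's outer face, 136 mm above the bench. z: port axis, outward, 40 degrees from vertical towards the chamber's front; y level; x up the slope. Wing nuts 14 mm high at the panel's corners. A point 8 mm above the vial's centre lies about 38 mm inside this face, 5 mm up the slope from the axis, give or take 11 mm across (y), 9 mm in level x.
- pan (a point): centre of the top face of the balance's round steel pan, 130 mm in diameter, 63 mm above the bench, rigid, z up. The balance is a low white box, 220 mm (x) by 170 mm (y), its top 50 mm above the bench; the pan is 30 mm towards +x of its middle and a dark display lies flat on its -x part.
- stirrer: fixed grey hotplate stirrer, 210 mm by 150 mm, 78 mm tall, with a square white plate; not the balance. It stands on the other side of the chamber from the balance; origin under its middle.
- wash_bottle: bystander: bottle 60 mm in diameter, 150 mm tall, origin at its foot
- beaker: bystander: glass beaker on the stirrer, 70 mm in diameter, 85 mm tall, origin at its foot
- funnel: bystander: funnel standing upside down, 92 mm in diameter, 85 mm tall, origin at its foot
- spare_vial: bystander: small amber vial on the bench, 22 mm in diameter, 34 mm tall, origin at its foot
- screw_cap: bystander: flat screw cap 48 mm in diameter, 16 mm tall, origin at its foot
- dish: bystander: small lidded dish on the chamber's floor, 34 mm in diameter, 24 mm tall, origin at its foot
- spatula: bystander: spatula 170 mm long lying on the bench, origin under its middle
- vial: the same capped vial as vial_mid; its origin is at the centre of its foot
Things that resemble listed ones, but are neither listed nor needed, are in the scene too. Leave any pink or turquoise look-alike of the vial alone.

How it is judged:
By the outcome, as a careful person would: the job done as asked, in the order asked, and still so for the second after the job is handed in, with the robot touching nothing.
It also fails if it takes over 38 s, if anything falls off the work surface, if the arm or the gripper's body presses on something with over 40 N, if the wrist force passes 120 N, or if a joint passes its speed limit or range.

## Robot

A 6-joint arm with a two-finger parallel gripper is mounted at the origin on the work surface. World frame = base frame: x ahead of the robot, y to its left, z up, the work surface at z = 0. Lengths are in m, angles in rad, forces in N, time in s.
With the tool pointing down it reaches from about 0.3 to 0.775 m from the base axis. Payload 14.6 kg.
Tool frame: the origin (TCP) lies midway between the tips of the shut fingers; the grasp point (between the pads) lies 19 mm behind it; z points along the fingers, x is the direction in which the jaws open and shut, and the axes are right-handed (so a half turn about z gives the same grasp; the last joint's range is limited). The gripper opens to 94 mm and grips with 3 to 60 N. Pads are 16 mm wide; open, the fingers measure 119 mm over their backs; the gripper's body (75 mm by 177 mm) begins 78 mm behind the grasp point.
Start: joints at [-1.31, 0.3, 1.521, -0, 1.321, -0.067], TCP at [0.177, -0.521, 0.205] pointing down, gripper open.
Joint ranges: [-3.03, 3.03], [-0.79, 2.21], [0.23, 2.52], [-1.04, 4.18], [0, 3.07], [-2.55, 2.55]. Speed limits (rad/s): [2.22, 2.22, 2.57, 3.14, 3.14, 3.14].

## Interface

Orientations are given as a unit quaternion [x, y, z, w].
In Python, from station import * gives the robot as it stands. The module is installed in compiled form; this text tells all that it offers.
- The arm moves only by the shell command python3 -m pendant 'ROWS' [FORCE]. ROWS is a JSON object of lists of equal length, an entry for each row: "slide": the shift along the world's x, y, z as a fraction of full scale, a list of three; "turn": the turn, a rotation vector about the world's x, y, z as a fraction of full scale, a list of three; "jaw": the gripper's target within -1 to 1 (shut at 1, half-way at 0, fully open at -1). In form: {"slide": [[dx, dy, dz], ...], "turn": [[wx, wy, wz], ...], "jaw": [jaw, ...]}. A call has 1 to 12 rows; each row shifts and turns the pose as measured when the row begins; what a row does not reach is not made up. Full scale, the value 1, is 800 mm for a shift and 90 degrees for a turn. A row lasts 1/10 s, in which the tool goes at most 50 mm and 8.59 degrees, less where a joint would pass 70% of its speed; a pose out of reach is approached as far as the arm can. A call with a number of a shift or a turn outside -1 to 1 is refused whole. A call with a gripper value outside its range is refused whole. The fingers move at their own pace and stop on an object; FORCE is the grip in N (left out, the last holds). Time passes only in rows, so rows that do not move let the fingers close. It gives the time, the measured TCP pose, the force and the opening at its end, in the units of the state.
- sense(): the state, without advancing time (a new reading comes with each control period).
- camera(name): name is "side" or "top"; returns a dict with "img" (384x512x3 uint8, blue, green, red), "intrinsics" (3x3 intrinsics, pixels), "dist" ([k1, k2, p1, p2, k3] as OpenCV has them; the pictures are not rectified), "R" (3x3) and "t" (3): a world point X has camera coordinates R X + t. Camera axes: x right, y down, z forward; pixel columns grow to the right and rows downward; lengths in m; the calibration is good to about 2 mm. A picture is of the moment at which its call begins. There is no depth.
- job_done(): hands the job in, once; it reports no verdict.
The state is a dict: "time": time; "q": joint angles; "joint_velocities": joint speeds; "joint_efforts": joint torques, N m; "eef_pos": TCP position; "tool_rot": TCP orientation; "force": force on the tool from outside, world axes, zero at the start; "torque": the same for the moment, N m; "grip_width": finger opening in m.
Only numpy, scipy, OpenCV 4.12 (cv2) and the standard library are available. Lean on these libraries where they do the work, as an engineer would, in place of code of your own. Each camera call takes 0.05 s, during which the arm holds its last target.

## Working session

There is one attempt and no reset: what is moved stays moved. The work goes in short steps, Python scripts to look and compute and a shell command to move; the robot and the scene stay as the last step left them, time stands still between calls to the robot, and variables do not carry over. Pictures are saved under pics/ and viewed, and the job is handed in when it is done.

```bash
mkdir -p pics
python3 - <<'E'
from station import *
import cv2,pickle
s=sense();print(s['time'],s['eef_pos'],s['tool_rot'],s['grip_width'],s['force'])
for n in("side","top"):
    c=camera(n);cv2.imwrite(f'pics/{n}0.png',c['img']);pickle.dump(c,open(f'{n}0.pkl','wb'))
    print(n,c['intrinsics'],c['dist'],-c['R'].T@c['t'],c['R'][2])
E
```

```text
0.0 [ 0.17701737 -0.52043701  0.20486598] [ 8.13003480e-01 -5.82258505e-01 -4.65481607e-04 -3.97264688e-04] 0.09435352222702982 [ 0.55937126 -0.46060049  0.60223411]
side [[440.17588004   0.         256.49575466]
 [  0.         440.17588004 186.53812251]
 [  0.           0.           1.        ]] [-0.16192269  0.          0.          0.          0.        ] [0.0115293  0.65242013 0.74058218] [ 0.50333639 -0.62972956 -0.59168671]
top [[491.01837101   0.         259.06545856]
 [  0.         491.01837101 186.0400759 ]
 [  0.           0.           1.        ]] [-0.12180208  0.          0.          0.          0.        ] [0.33722294 0.00175036 1.51219183] [ 0.15770065 -0.01588276 -0.98735923]
```

View pics/side0.png

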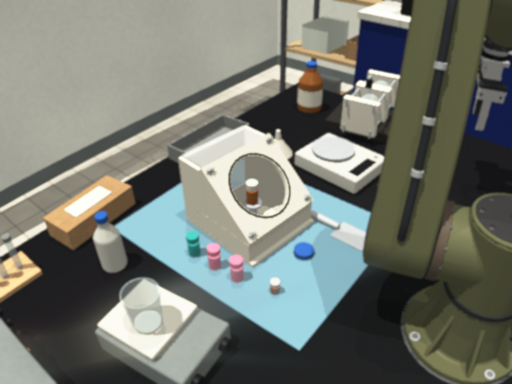

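View pics/top0.png

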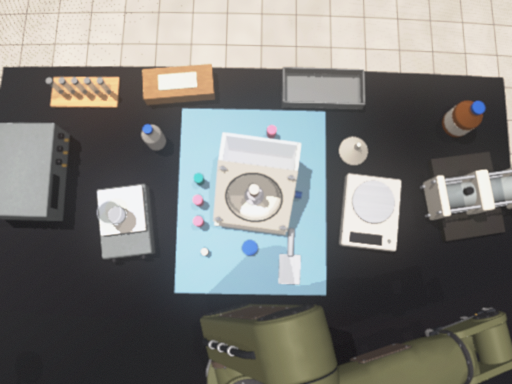

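```bash
cat > h.py <<'E'
import cv2,pickle,numpy as np
def load(f): return pickle.load(open(f,'rb'))
def ray(c,u,v):
    p=cv2.undistortPoints(np.array([[[u,v]]],float),c['intrinsics'],c['dist'])[0,0]
    d=c['R'].T@np.array([p[0],p[1],1.]); return -c['R'].T@c['t'],d/np.linalg.norm(d)
def onz(c,u,v,z):
    o,d=ray(c,u,v); return o+d*(z-o[2])/d[2]
def tri(c1,p1,c2,p2):
    o1,d1=ray(c1,*p1);o2,d2=ray(c2,*p2)
    s=np.linalg.lstsq(np.c_[d1,-d2],o2-o1,rcond=None)[0]
    a,b=o1+d1*s[0],o2+d2*s[1]; return (a+b)/2,np.linalg.norm(a-b)
def proj(c,X):
    return cv2.projectPoints(np.atleast_2d(np.array(X,float)),cv2.Rodrigues(c['R'])[0],c['t'],c['intrinsics'],c['dist'])[0][:,0]
def crop(c,x0,y0,w,h,k,f):
    cv2.imwrite(f,cv2.resize(c['img'][y0:y0+h,x0:x0+w],None,fx=k,fy=k,interpolation=cv2.INTER_CUBIC))
E
python3 - <<'E'
from h import *
s=load('side0.pkl');t=load('top0.pkl')
crop(s,170,110,160,150,4,'pics/s_c.png')   
crop(t,200,125,110,120,5,'pics/t_c.png')
crop(t,330,165,80,95,6,'pics/t_b.png')
E
```

```text
(no output)
```

View pics/s_c.png

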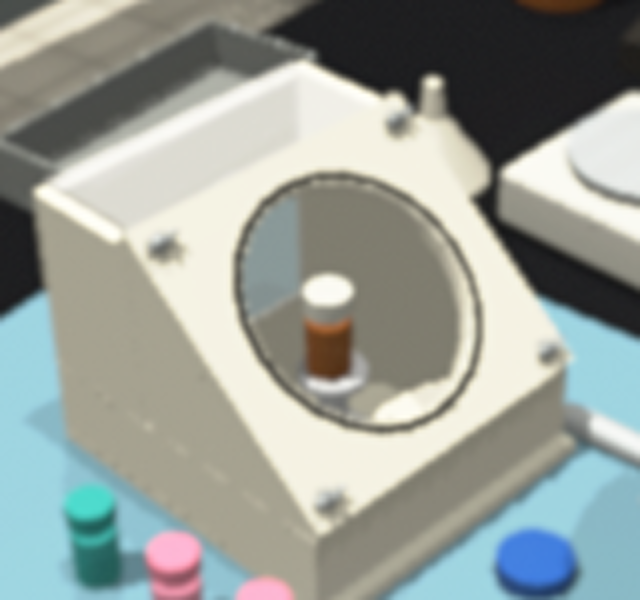

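View pics/t_c.png

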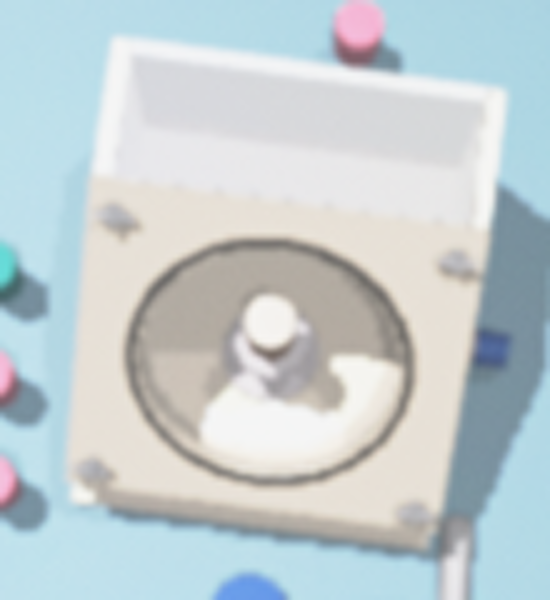

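View pics/t_b.png

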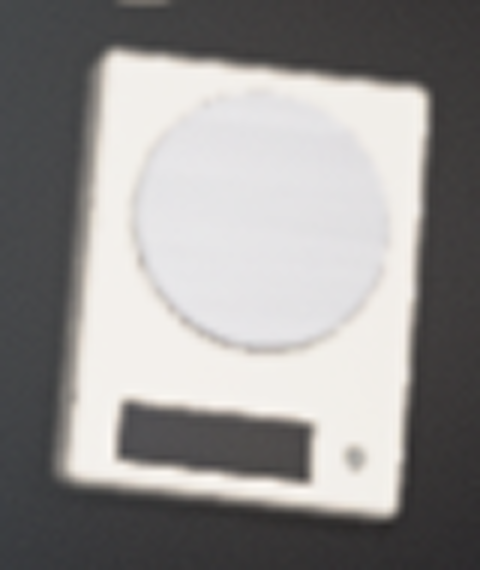

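Run:
```python
from h import *
s=load('side0.pkl');t=load('top0.pkl')
print('cap tri',tri(s,(251.7,181.6),t,(253.8,188.8)),'top onz',onz(t,253.8,188.8,.132),'side onz',onz(s,251.7,181.6,.132))
# port ellipse : extremes
def e(p0,k,pts): return [(p0[0]+(x+.5)/k-.5,p0[1]+(y+.5)/k-.5) for x,y in pts]
# side port: pts left(237,270) right(480,330) top(330,174) bottom(388,430)
pl=e((200,125),5,[(127,352),(413,372),(268,240),(272,484)])
ps=e((170,110),4,[(237,270),(480,330),(330,174),(388,430)])
print('port c top',np.mean(pl,0),'side',np.mean(ps,0),tri(s,np.mean(ps,0),t,np.mean(pl,0)),onz(t,*np.mean(pl,0),.136),onz(s,*np.mean(ps,0),.136))
# wing nuts
nt=e((200,125),5,[(118,215),(458,262),(94,470),(414,512)]); ns=e((170,110),4,[(162,246),(398,120),(330,500),(548,352)])
for a,b in zip(ns,nt): print('nut',tri(s,a,t,b))
# pan
g=t['img'][165:260,330:410].astype(int)
pp=e((330,165),6,[(263,221)])[0]; print('pan top',pp,onz(t,*pp,.063))
# balance corners top crop
for p in e((330,165),6,[(108,52),(428,90),(68,480),(392,518)]): print('bal corner',onz(t,*p,.05))
# chamber corners top: roof back corners z .2
for p in e((200,125),5,[(113,38),(505,88)]): print('ch back',onz(t,*p,.2))
# pan side
im=s['img'];crop(s,285,125,110,75,7,'pics/s_b.png')
```

```text
cap tri (array([ 0.55031958, -0.0050948 ,  0.13128307]), np.float64(0.0018228155471054946)) top onz [ 0.54944485 -0.0056      0.132     ] side onz [ 0.55053121 -0.00393296  0.132     ]
port c top [253.6 197. ] side [259.3125 184.875 ] (array([ 0.52685386, -0.00480124,  0.13217955]), np.float64(0.0023044398730869657)) [ 0.52535966 -0.0054134   0.136     ] [ 5.24673707e-01 -1.81943315e-04  1.36000000e-01]
nut (array([0.59930923, 0.08055606, 0.18750556]), np.float64(0.002538974945885795))
nut (array([ 0.57563499, -0.10679797,  0.19027752]), np.float64(0.00137030883102495))
nut (array([0.46831996, 0.09666432, 0.0808542 ]), np.float64(0.002294904775667638))
nut (array([ 0.4470889 , -0.09087015,  0.07901254]), np.float64(0.0021359251014744056))
pan top (373.4166666666667, 201.41666666666666) [ 0.52817527 -0.36623484  0.063     ]
bal corner [ 0.61524046 -0.29127033  0.05      ]
bal corner [ 0.59884105 -0.45709587  0.05      ]
bal corner [ 0.39836834 -0.26874571  0.05      ]
bal corner [ 0.38095986 -0.43284956  0.05      ]
ch back [0.69522558 0.08459175 0.2       ]
ch back [ 0.67121061 -0.13191396  0.2       ]
```

View pics/s_b.png

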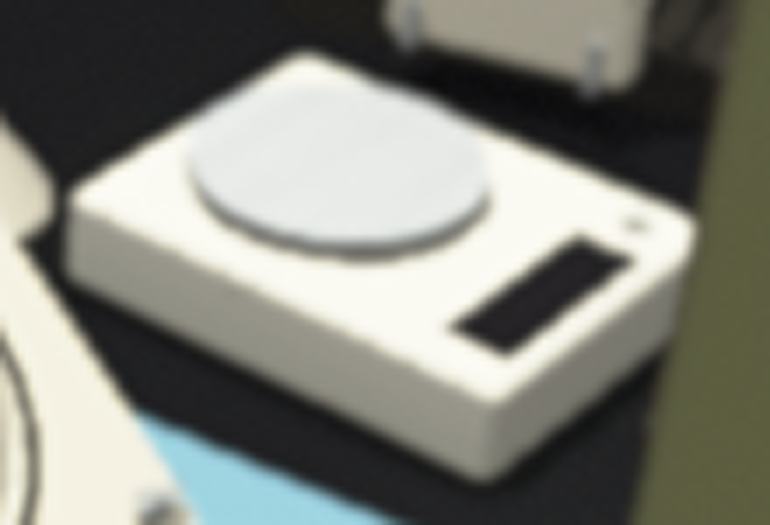

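The target is the amber vial with a white cap, at side px (252,182) and top px (254,189), alone on the pedestal behind the port. The candidates I rejected are outside the chamber: turquoise at side (193,243), pink at (214,257), (237,268) and top (271,131), and the small spare at side (275,286). Both views agree: cap top at (0.550, -0.005, 0.131), where 0.132 is expected. The pan is at (0.528, -0.366), and the balance corners agree with that. Chamber yaw is about -7°.

```bash
cat >> h.py <<'E'
from scipy.spatial.transform import Rotation as Ro
def target(az,tilt=40):
    a=np.radians(az);t=np.radians(tilt)
    d=np.array([np.sin(t)*np.cos(a),np.sin(t)*np.sin(a),-np.cos(t)])
    x=np.array([np.sin(a),-np.cos(a),0]); return np.c_[x,np.cross(d,x),d],d
def go(st,grasp,az,tilt=40):
    R,d=target(az,tilt); tcp=np.array(grasp)+.019*d
    rv=(Ro.from_matrix(R)*Ro.from_quat(st['tool_rot']).inv()).as_rotvec()
    dp=tcp-np.array(st['eef_pos'])
    print('t',round(st['time'],2),'tcp',np.round(st['eef_pos'],4),'w',round(st['grip_width'],4),'F',np.round(st['force'],1),'q',np.round(st['q'],2))
    print('dp mm',np.round(dp*1e3,1),'scale',np.round(dp/.8,4),'| turn deg',np.round(np.degrees(rv),2),'scale',np.round(rv/(np.pi/2),4),'norm',np.linalg.norm(rv)*180/np.pi)
E
python3 - <<'E'
from h import *;from station import *
s=load('side0.pkl');print('pan side',onz(s,333.2,148.3,.063))
G=np.array([.550,-.005,.110]);R,d=target(-7.1);print(d)
go(sense(),G-.16*d,-7.1)
E
```

```text
pan side [ 0.52593244 -0.3572447   0.063     ]
[ 0.63785867 -0.0794495  -0.76604444]
t 0.1 tcp [ 0.177  -0.5205  0.205 ] w 0.0939 F [ 0.4 -0.2 -0.5] q [-1.31  0.3   1.52 -0.    1.32 -0.07]
dp mm [283.  526.7  13.1] scale [0.3538 0.6584 0.0163] | turn deg [  4.05 -40.12 -24.84] scale [ 0.045  -0.4458 -0.276 ] norm 47.36407984212619
```

```bash
python3 -m pendant '{"slide":[[0,0,0.05],[0,0,0.05],[0,0.02,0.03],[0.01,0.05,0.01],[0.02,0.05,0],[0.02,0.05,0],[0.02,0.05,0],[0.02,0.05,0]],"turn":[[0.0045,-0.0446,-0.0276],[0.0045,-0.0446,-0.0276],[0.0045,-0.0446,-0.0276],[0.0045,-0.0446,-0.0276],[0.0045,-0.0446,-0.0276],[0.0045,-0.0446,-0.0276],[0.0045,-0.0446,-0.0276],[0.0045,-0.0446,-0.0276]],"jaw":[-0.28,-0.28,-0.28,-0.28,-0.28,-0.28,-0.28,-0.28]}'
cat > g.py <<'E'
import sys
from h import *;from station import *
off=float(sys.argv[1]);R,d=target(-7.1);go(sense(),np.array([.550,-.005,.110])-off*d,-7.1)
E
python3 g.py .16
```

```text
time: 0.9
eef_pos: [0.2506, -0.2989, 0.3172]
tool_rot: [-0.663, 0.691, -0.213, 0.192]
force: [0.7, 0.1, 0.2]
grip_width: 0.0599
t 0.9 tcp [ 0.2506 -0.2989  0.3172] w 0.0599 F [0.7 0.1 0.2] q [-1.35 -0.33  1.99  0.57  1.34  0.17]
dp mm [209.5 305.1 -99.2] scale [ 0.2619  0.3814 -0.1239] | turn deg [ 0.38 -6.76 -4.38] scale [ 0.0042 -0.0751 -0.0487] norm 8.065750958671044
```

```bash
python3 -m pendant '{"slide":[[0.03,0.05,0],[0.03,0.05,0],[0.03,0.05,0],[0.03,0.05,0],[0.03,0.05,0],[0.03,0.05,0],[0.03,0.05,0],[0.02,0.03,-0.02],[0,0,0]],"turn":[[0.0005,-0.01,-0.006],[0.0005,-0.01,-0.006],[0.0005,-0.01,-0.006],[0.0005,-0.01,-0.006],[0.0005,-0.01,-0.006],[0.0005,-0.01,-0.006],[0.0005,-0.01,-0.006],[0,0,0],[0,0,0]],"jaw":[-0.28,-0.28,-0.28,-0.28,-0.28,-0.28,-0.28,-0.28,-0.28]}'
python3 g.py .16
```

```text
time: 1.8
eef_pos: [0.41, -0.0291, 0.2986]
tool_rot: [-0.63, 0.703, -0.247, 0.218]
force: [-1.2, 0.4, -0.4]
grip_width: 0.0601
t 1.8 tcp [ 0.41   -0.0291  0.2986] w 0.0601 F [-1.2  0.4 -0.4] q [-0.19 -0.5   2.16  0.06  0.8   1.46]
dp mm [ 50.1  35.3 -80.6] scale [ 0.0626  0.0441 -0.1007] | turn deg [ 0.1  -1.47 -0.75] scale [ 0.0011 -0.0163 -0.0083] norm 1.655078460095164
```

```bash
python3 -m pendant '{"slide":[[0.02,0.015,-0.03],[0.02,0.015,-0.03],[0.02,0.012,-0.035],[0,0,0]],"turn":[[0,-0.009,-0.004],[0,-0.009,-0.004],[0,0,0],[0,0,0]],"jaw":[-0.28,-0.28,-0.28,-0.28]}'
python3 g.py .16
python3 - <<'E'
from h import *;from station import *
for n in("side","top"):
    c=camera(n);pickle.dump(c,open(f'{n}1.pkl','wb'))
    crop(c,*((170,80,170,170) if n=='side' else (190,110,140,150)),4,f'pics/{n}1.png')
E
```

```text
time: 2.2
eef_pos: [0.4589, 0.0048, 0.2218]
tool_rot: [-0.622, 0.703, -0.259, 0.228]
force: [-0.0, 0.0, 1.0]
grip_width: 0.0604
t 2.2 tcp [0.4589 0.0048 0.2218] w 0.0604 F [-0.  0.  1.] q [-0.04 -0.28  2.22 -0.12  0.5   1.74]
dp mm [ 1.2  1.4 -3.8] scale [ 0.0015  0.0018 -0.0048] | turn deg [ 0.18  0.31 -0.09] scale [ 0.002   0.0035 -0.0011] norm 0.37030053316371747
```

View pics/side1.png

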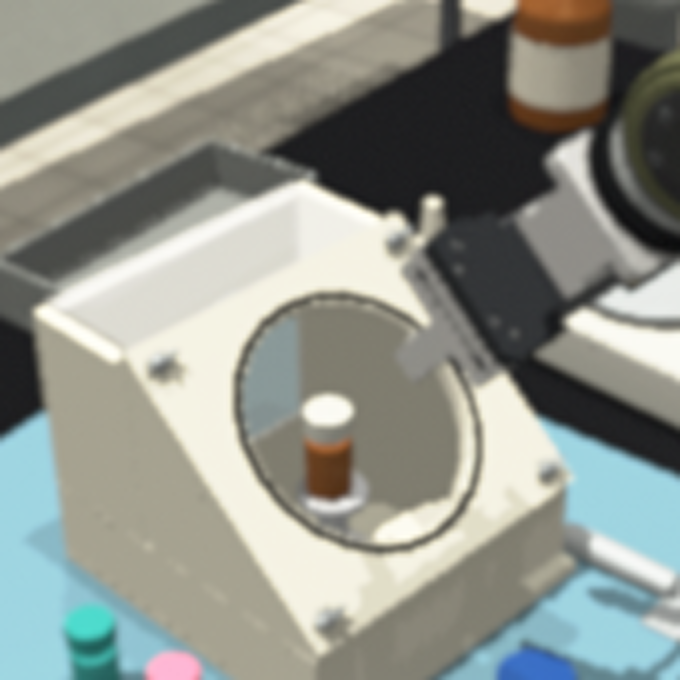

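The side view shows the gripper outside the port, one finger at crop (420,350), aligned with the port axis. The vial is undisturbed at crop (328,410). I'll advance along the axis.

```bash
python3 -m pendant '{"slide":[[0.016,-0.001,-0.02],[0.016,-0.001,-0.02],[0.016,-0.001,-0.02],[0.016,-0.001,-0.02],[0.016,-0.002,-0.02],[0,0,0]],"turn":[[0.001,0.002,0],[0.001,0.001,0],[0,0,0],[0,0,0],[0,0,0],[0,0,0]],"jaw":[-0.28,-0.28,-0.28,-0.28,-0.28,-0.28]}'
python3 g.py 0
```

```text
time: 2.9
eef_pos: [0.5272, -0.0089, 0.1571]
tool_rot: [-0.616, 0.704, -0.266, 0.232]
force: [-0.4, -0.0, -0.3]
grip_width: 0.0601
t 2.9 tcp [ 0.5272 -0.0089  0.1571] w 0.0601 F [-0.4 -0.  -0.3] q [-0.06  0.    2.16 -0.19  0.26  1.81]
dp mm [ 34.9   2.4 -61.7] scale [ 0.0437  0.003  -0.0771] | turn deg [0.21 1.32 0.56] scale [0.0023 0.0147 0.0062] norm 1.4508506463438628
```

```bash
cat > g2.py <<'E'
import sys
from h import *;from station import *
R,d=target(-6,28);go(sense(),np.array([.550,-.005,.110])-float(sys.argv[1])*d,-6,28)
print(d)
E
python3 g2.py 0; python3 g2.py .06
```

```text
t 2.9 tcp [ 0.5272 -0.0089  0.1571] w 0.0601 F [-0.4 -0.  -0.3] q [-0.06  0.    2.16 -0.19  0.26  1.81]
dp mm [ 31.7   3.  -63.9] scale [ 0.0396  0.0037 -0.0799] | turn deg [ 1.62 13.24  1.65] scale [0.018  0.1471 0.0183] norm 13.441049973482162
[ 0.46689975 -0.04907314 -0.88294759]
t 2.9 tcp [ 0.5272 -0.0089  0.1571] w 0.0601 F [-0.4 -0.  -0.3] q [-0.06  0.    2.16 -0.19  0.26  1.81]
dp mm [  3.7   5.9 -10.9] scale [ 0.0046  0.0074 -0.0137] | turn deg [ 1.62 13.24  1.65] scale [0.018  0.1471 0.0183] norm 13.441049973482162
[ 0.46689975 -0.04907314 -0.88294759]
```

```bash
python3 -m pendant '{"slide":[[0.001,0.002,-0.002],[0.001,0.002,-0.002],[0.001,0.002,-0.002],[0,0,0]],"turn":[[0.006,0.049,0.006],[0.006,0.049,0.006],[0.006,0.049,0.006],[0,0,0]],"jaw":[-0.28,-0.28,-0.28,-0.28]}'
python3 g2.py 0
```

```text
time: 3.3
eef_pos: [0.5286, -0.0066, 0.1611]
tool_rot: [-0.649, 0.722, -0.179, 0.162]
force: [-0.3, 0.4, 0.4]
grip_width: 0.0602
t 3.3 tcp [ 0.5286 -0.0066  0.1611] w 0.0602 F [-0.3  0.4  0.4] q [-0.08  0.06  2.   -0.02  0.6   1.62]
dp mm [ 30.2   0.6 -67.9] scale [ 0.0378  0.0008 -0.0848] | turn deg [-0.13 -0.03  0.07] scale [-0.0015 -0.0003  0.0008] norm 0.15062028268963298
[ 0.46689975 -0.04907314 -0.88294759]
```

```bash
python3 -m pendant '{"slide":[[0.008,0,-0.018],[0.008,0,-0.018],[0.008,0,-0.018],[0.007,0,-0.016],[0.005,0,-0.01],[0,0,0],[0,0,0]],"turn":[[0,0,0],[0,0,0],[0,0,0],[0,0,0],[0,0,0],[0,0,0],[0,0,0]],"jaw":[-0.28,-0.28,-0.28,-0.28,-0.28,-0.28,-0.28]}'
python3 g2.py 0
```

```text
time: 4.0
eef_pos: [0.5575, -0.0096, 0.106]
tool_rot: [-0.645, 0.721, -0.187, 0.17]
force: [-0.9, -0.9, -0.2]
grip_width: 0.0602
t 4.0 tcp [ 0.5575 -0.0096  0.106 ] w 0.0602 F [-0.9 -0.9 -0.2] q [-0.08  0.2   1.99 -0.03  0.44  1.63]
dp mm [  1.4   3.7 -12.8] scale [ 0.0017  0.0046 -0.016 ] | turn deg [-0.05  1.33  0.3 ] scale [-0.0005  0.0148  0.0033] norm 1.364946311543003
[ 0.46689975 -0.04907314 -0.88294759]
```

```bash
python3 -m pendant '{"slide":[[0.001,0.003,-0.009],[0.001,0.002,-0.009],[0,0,0],[0,0,0]],"turn":[[0,0.008,0.002],[0,0.008,0.002],[0,0,0],[0,0,0]],"jaw":[-0.28,-0.28,-0.28,-0.28]}'
python3 g2.py 0
python3 - <<'E'
from h import *;from station import *
for n in("side","top"):
    c=camera(n);pickle.dump(c,open(f'{n}2.pkl','wb'))
    crop(c,*((170,80,170,170) if n=='side' else (190,110,140,150)),4,f'pics/{n}2.png')
E
```

```text
time: 4.4
eef_pos: [0.5594, -0.0053, 0.0924]
tool_rot: [-0.65, 0.721, -0.179, 0.162]
force: [-0.3, -0.9, 0.4]
grip_width: 0.06
t 4.4 tcp [ 0.5594 -0.0053  0.0924] w 0.06 F [-0.3 -0.9  0.4] q [-0.07  0.24  1.98 -0.04  0.44  1.64]
dp mm [-0.6 -0.6  0.8] scale [-0.0007 -0.0008  0.001 ] | turn deg [-0.03 -0.06 -0.1 ] scale [-0.0004 -0.0007 -0.0011] norm 0.12001795640708239
[ 0.46689975 -0.04907314 -0.88294759]
```

View pics/side2.png

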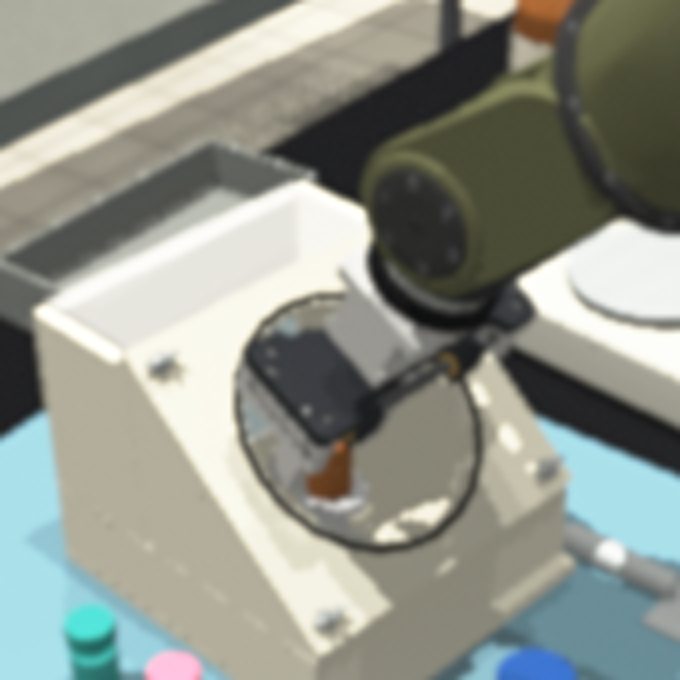

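View pics/top2.png

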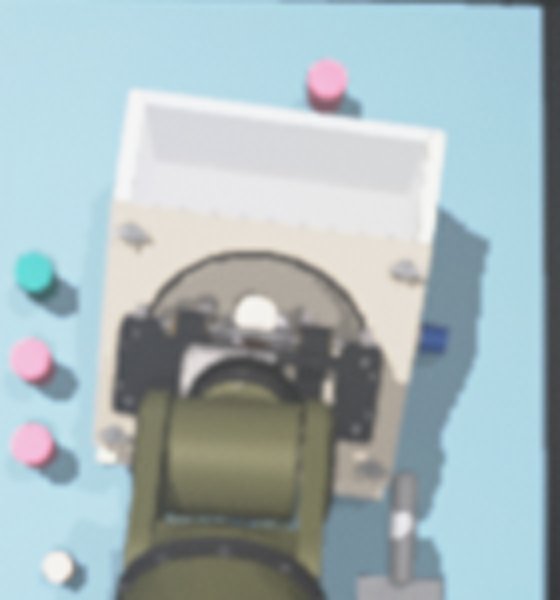

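The fingers sit on either side of the vial: in the top crop the cap is at (255,315) and the fingers at about x 195 and 318. The body is clear of the panel and the force is about 0, so I'll grip.

```bash
python3 -m pendant '{"slide":[[0,0,0],[0,0,0],[0,0,0],[0,0,0],[0,0,0],[0,0,0],[0,0,0]],"turn":[[0,0,0],[0,0,0],[0,0,0],[0,0,0],[0,0,0],[0,0,0],[0,0,0]],"jaw":[1,1,1,1,1,1,1]}' 20
python3 g2.py 0
```

```text
time: 5.2
eef_pos: [0.5594, -0.0054, 0.0928]
tool_rot: [-0.65, 0.721, -0.179, 0.162]
force: [0.6, -0.0, -1.4]
grip_width: 0.0294
t 5.2 tcp [ 0.5594 -0.0054  0.0928] w 0.0294 F [ 0.6 -0.  -1.4] q [-0.07  0.24  1.98 -0.04  0.44  1.64]
dp mm [-0.5 -0.5  0.4] scale [-0.0006 -0.0006  0.0005] | turn deg [-0.04 -0.02 -0.08] scale [-0.0004 -0.0003 -0.0009] norm 0.09005218780079484
[ 0.46689975 -0.04907314 -0.88294759]
```

```bash
python3 -m pendant '{"slide":[[0,0,0.006],[0,0,0.01],[-0.01,0.001,0.015],[-0.016,0.002,0.019],[-0.016,0.002,0.019]],"turn":[[0,0,0],[0,0,0],[0,0,0],[0,0,0],[0,0,0]],"jaw":[1,1,1,1,1]}'
python3 g2.py 0
python3 - <<'E'
from h import *;from station import *
c=camera("side");crop(c,170,80,170,170,4,'pics/side3.png')
E
```

```text
time: 5.7
eef_pos: [0.5246, -0.0015, 0.1497]
tool_rot: [-0.65, 0.721, -0.178, 0.161]
force: [0.7, 0.2, -1.2]
grip_width: 0.0297
t 5.7 tcp [ 0.5246 -0.0015  0.1497] w 0.0297 F [ 0.7  0.2 -1.2] q [-0.06  0.07  2.02 -0.03  0.57  1.64]
dp mm [ 34.2  -4.5 -56.4] scale [ 0.0428 -0.0056 -0.0705] | turn deg [-0.05 -0.21 -0.07] scale [-0.0005 -0.0023 -0.0008] norm 0.22653718214770407
[ 0.46689975 -0.04907314 -0.88294759]
```

View pics/side3.png

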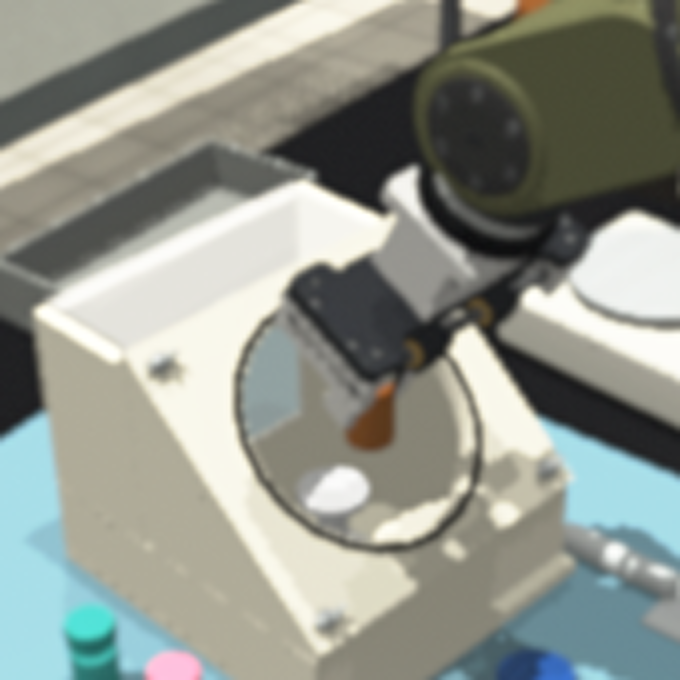

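The vial is off the pedestal and held, with its foot at crop (370,440). The bare pedestal is at (335,490). I'll continue out along the port axis.

```bash
python3 -m pendant '{"slide":[[-0.02,0.003,0.026],[-0.02,0.003,0.026],[-0.02,0.003,0.026],[-0.02,0.003,0.026],[0,0,0.05],[0,0,0.05],[0,0,0]],"turn":[[0,0,0],[0,0,0],[0,0,0],[0,0,0],[0,0,0],[0,0,0],[0,0,0]],"jaw":[1,1,1,1,1,1,1]}'
python3 - <<'E'
from h import *;from station import *
R,d=target(-34,28);go(sense(),[.527,-.363,.190],-34,28)
for n in("side","top"):
    c=camera(n);pickle.dump(c,open(f'{n}4.pkl','wb'));cv2.imwrite(f'pics/{n}4.png',c['img'])
crop(load('side4.pkl'),200,60,150,130,5,'pics/side4c.png')
E
```

```text
time: 6.45
eef_pos: [0.4573, 0.0087, 0.3241]
tool_rot: [-0.65, 0.72, -0.18, 0.163]
force: [0.5, -0.4, -1.7]
grip_width: 0.0296
t 6.45 tcp [0.4573 0.0087 0.3241] w 0.0296 F [ 0.5 -0.4 -1.7] q [-0.05 -0.28  1.9  -0.03  1.02  1.64]
dp mm [  77.1 -376.7 -150.9] scale [ 0.0964 -0.4709 -0.1886] | turn deg [ 1.00e-02  2.00e-01 -2.81e+01] scale [ 1.000e-04  2.200e-03 -3.122e-01] norm 28.095868151357116
```

View pics/side4c.png

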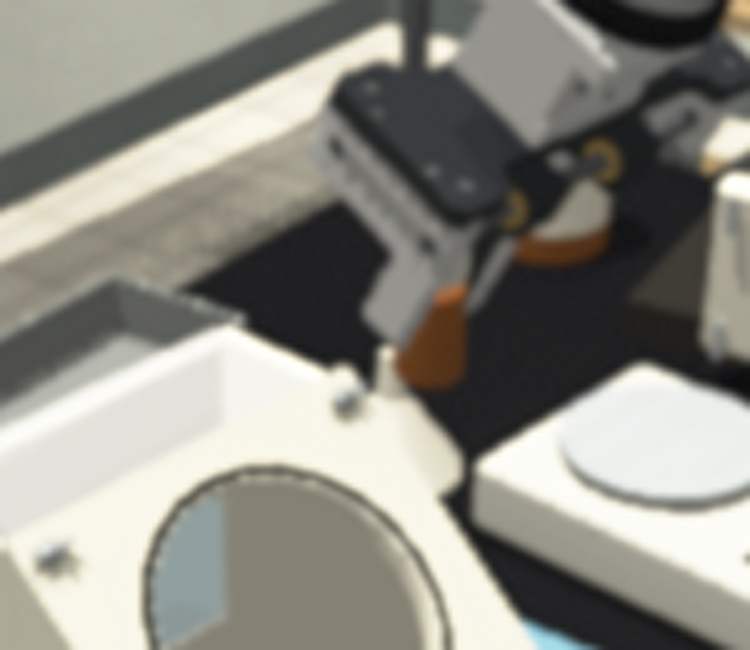

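```bash
python3 -m pendant '{"slide":[[0.01,-0.03,0],[0.01,-0.05,0],[0.01,-0.05,0],[0.01,-0.05,0],[0.01,-0.05,0],[0.01,-0.05,0],[0.01,-0.05,0],[0.01,-0.05,-0.01],[0.01,-0.05,-0.02],[0.01,-0.04,-0.03],[0,0,-0.03],[0,0,0]],"turn":[[0,0,-0.03],[0,0,-0.03],[0,0,-0.03],[0,0,-0.03],[0,0,-0.03],[0,0,-0.03],[0,0,-0.03],[0,0,-0.03],[0,0,-0.03],[0,0,-0.03],[0,0,0],[0,0,0]],"jaw":[1,1,1,1,1,1,1,1,1,1,1,1]}'
cat > g3.py <<'E'
import sys
from h import *;from station import *
go(sense(),[.527,-.363,float(sys.argv[1])],-34,28)
E
python3 g3.py .15
```

```text
time: 7.75
eef_pos: [0.5327, -0.3823, 0.2205]
tool_rot: [-0.457, 0.86, -0.199, 0.108]
force: [-0.3, 0.3, -0.8]
grip_width: 0.0298
t 7.75 tcp [ 0.5327 -0.3823  0.2205] w 0.0298 F [-0.3  0.3 -0.8] q [-0.7   0.28  1.58  0.07  0.83  1.43]
dp mm [  1.7  14.3 -87.3] scale [ 0.0021  0.0179 -0.1091] | turn deg [-1.17 -1.39  0.04] scale [-0.013  -0.0155  0.0005] norm 1.8213730919718154
```

```bash
python3 -m pendant '{"slide":[[0.001,0.009,-0.02],[0.001,0.009,-0.03],[0,0,-0.02],[0,0,0]],"turn":[[-0.006,-0.008,0],[-0.006,-0.008,0],[0,0,0],[0,0,0]],"jaw":[1,1,1,1]}'
python3 g3.py .101
python3 - <<'E'
from h import *;from station import *
for n in("side","top"):
    c=camera(n);pickle.dump(c,open(f'{n}5.pkl','wb'))
    crop(c,*((260,90,140,110) if n=='side' else (320,140,110,120)),5,f'pics/{n}5.png')
E
```

```text
time: 8.15
eef_pos: [0.5339, -0.3661, 0.1622]
tool_rot: [-0.456, 0.857, -0.212, 0.114]
force: [-0.2, 0.3, -0.9]
grip_width: 0.0298
t 8.15 tcp [ 0.5339 -0.3661  0.1622] w 0.0298 F [-0.2  0.3 -0.9] q [-0.67  0.31  1.69  0.07  0.66  1.45]
dp mm [  0.5  -1.9 -78. ] scale [ 0.0007 -0.0024 -0.0975] | turn deg [-0.16 -0.03 -0.02] scale [-0.0018 -0.0003 -0.0002] norm 0.16106678296768676
```

View pics/side5.png

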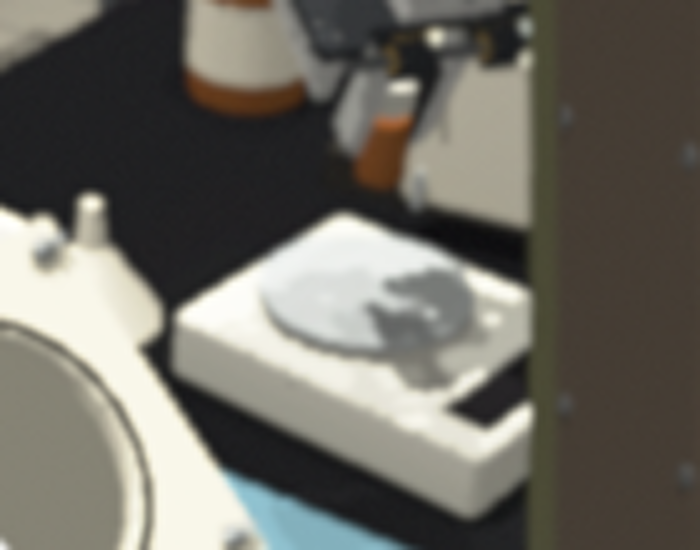

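View pics/top5.png

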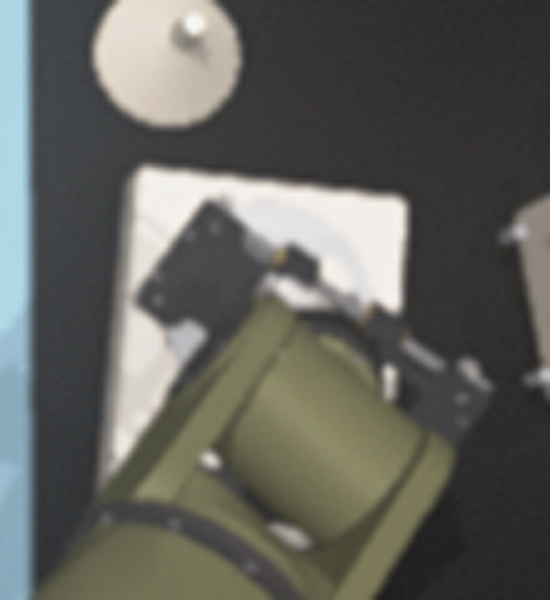

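Run:
```python
from h import *
s=load('side5.pkl')
R,d=target(-34,28); T=np.array([.5339,-.3661,.1622]); G=T-.019*d
y=np.cross(d,R[:,0])
print('G',G)
a=np.array([np.cos(np.radians(-34)),np.sin(np.radians(-34)),0])
for th in(-28,-15,0,15):
    t=np.radians(th);u=np.array([0,0,1])*np.cos(t)+a*np.sin(t)
    P=proj(s,[G+u*.022,G-u*.038,G+.006*u]); print(th,np.round((P-[260,90])*5,1).tolist())
im=s['img'];hsv=cv2.cvtColor(im,cv2.COLOR_BGR2HSV)
m=cv2.inRange(hsv,(5,140,60),(18,255,255));m[:,:325]=0;m[:,350:]=0;m[:100]=0;m[132:]=0
ys,xs=np.nonzero(m)
for v in np.unique(ys): print(v,xs[ys==v].min(),xs[ys==v].max())
crop(s,320,95,40,40,16,'pics/v5.png')
```

```text
G [ 0.52650502 -0.36111202  0.178976  ]
-28 [[397.7, 89.6], [367.3, 151.6], [389.4, 106.6]]
-15 [[394.3, 83.1], [373.0, 162.6], [388.5, 104.8]]
0 [[389.8, 77.6], [380.4, 172.3], [387.3, 103.3]]
15 [[385.1, 74.6], [388.2, 178.1], [386.0, 102.5]]
114 336 341
115 335 341
116 335 341
117 335 340
118 334 340
119 334 340
120 333 339
121 332 339
122 331 339
123 331 339
124 331 339
125 331 338
126 332 338
127 334 337
```

View pics/v5.png

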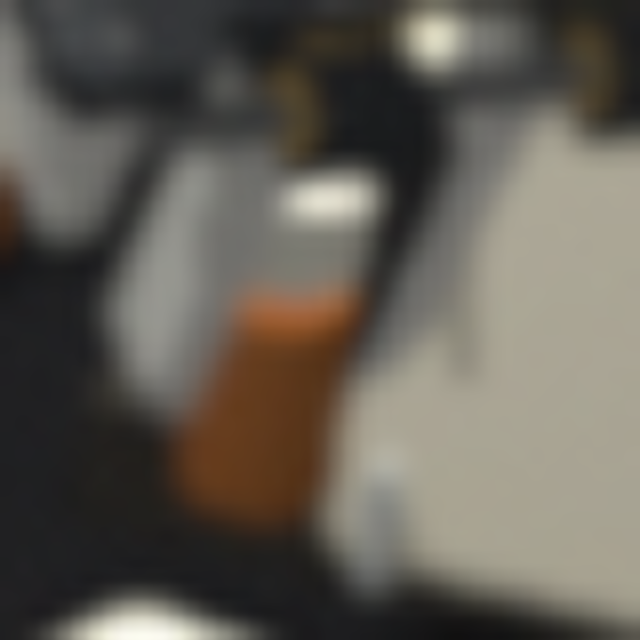

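Run:
```python
from h import *
s=load('side4.pkl')
R,d=target(-6,28); T=np.array([.4573,.0087,.3241]); G=T-.019*d
a=np.array([np.cos(np.radians(-6)),np.sin(np.radians(-6)),0])
for th in(-28,-15,0,15):
    t=np.radians(th);u=np.array([0,0,1])*np.cos(t)+a*np.sin(t)
    P=proj(s,[G+u*.022,G-u*.038]);dd=P[1]-P[0]; print(th,np.round((P-[200,60])*5,1).tolist(),np.degrees(np.arctan2(-dd[0],dd[1])))
crop(s,270,105,40,40,16,'pics/v4.png')
```

```text
-28 [[452.5, 247.8], [395.5, 344.2]] 30.60267295324817
-15 [[443.5, 239.9], [410.1, 357.6]] 15.84682053999332
0 [[432.4, 233.7], [428.3, 368.6]] 1.738038176651652
15 [[421.3, 231.0], [447.0, 374.1]] -10.15470881842991
```

View pics/v4.png

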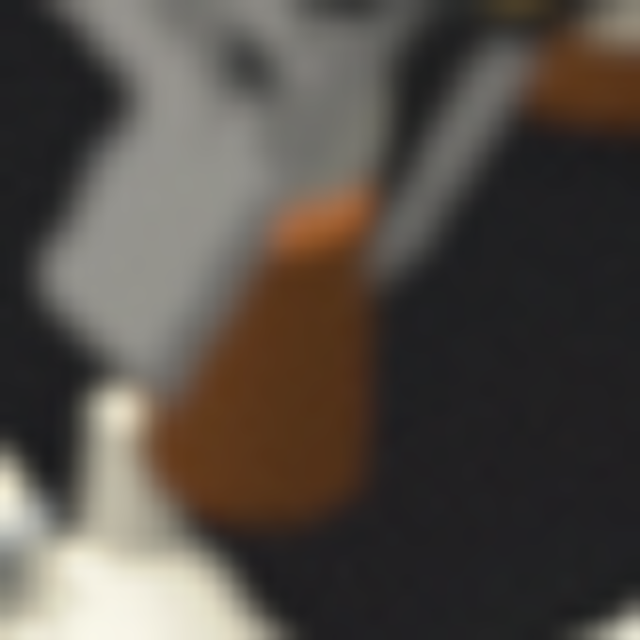

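Run:
```python
from h import *
s=load('side5.pkl')
b=s['img'].astype(float)[:,:,0]
pts=[]
for v in range(115,127):
    r=b[v,334:346]; lo=r.min(); 
    th=(lo+r[:].max())/2
    print(v,r.astype(int).tolist())
R,d=target(-34,28); T=np.array([.5339,-.3661,.1622]); G=T-.019*d
C=-s['R'].T@s['t'];a=np.array([np.cos(np.radians(-34)),np.sin(np.radians(-34)),0])
for th in(-20,-10,0,10):
    t=np.radians(th);u=np.array([0,0,1])*np.cos(t)+a*np.sin(t)
    w=G-C; side=np.cross(w,u);side/=np.linalg.norm(side)
    for sg in (1,-1):
        P=proj(s,[G+sg*.015*side,G+sg*.015*side-u*.035]);dd=P[1]-P[0];print(th,sg,np.round(P,1).tolist(),'dx/dy',dd[0]/dd[1])
```

```text
115 [75, 53, 43, 42, 42, 41, 34, 30, 42, 70, 97, 110]
116 [62, 41, 33, 33, 31, 29, 25, 32, 55, 85, 106, 120]
117 [48, 33, 29, 29, 28, 25, 26, 43, 74, 102, 119, 132]
118 [40, 31, 29, 28, 26, 25, 31, 60, 96, 121, 134, 142]
119 [34, 30, 28, 28, 27, 27, 39, 78, 116, 137, 144, 148]
120 [29, 28, 29, 27, 26, 28, 48, 91, 129, 145, 148, 148]
121 [30, 29, 28, 28, 26, 30, 57, 100, 135, 147, 149, 148]
122 [29, 28, 29, 26, 25, 31, 63, 108, 138, 150, 153, 150]
123 [28, 28, 27, 26, 25, 31, 67, 111, 141, 157, 161, 154]
124 [27, 28, 26, 26, 23, 33, 71, 115, 142, 156, 160, 153]
125 [27, 27, 25, 25, 24, 40, 81, 121, 138, 141, 144, 145]
126 [28, 27, 26, 24, 27, 49, 91, 126, 136, 132, 132, 138]
-20 1 [[342.3, 114.3], [339.3, 122.7]] dx/dy -0.3554320183539255
-20 -1 [[332.2, 110.9], [329.4, 119.4]] dx/dy -0.3269817184766413
-10 1 [[342.5, 113.6], [340.4, 123.4]] dx/dy -0.21569521348146753
-10 -1 [[332.0, 111.6], [330.1, 121.4]] dx/dy -0.19526192746225582
0 1 [[342.6, 113.1], [341.4, 124.0]] dx/dy -0.10763507269920489
0 -1 [[332.0, 112.1], [330.9, 123.1]] dx/dy -0.0929106027011149
10 1 [[342.6, 112.6], [342.4, 124.4]] dx/dy -0.01657392883324341
10 -1 [[331.9, 112.6], [331.9, 124.3]] dx/dy -0.006453961536426726
```

The edge angles put the vial upright within about 4°, foot slightly forward. I'll trim 3° and lower.

```bash
python3 -m pendant '{"slide":[[0,0,0],[0,0,-0.02],[0,0,-0.02],[0,0,-0.02],[0,0,-0.012],[0,0,0],[0,0,0]],"turn":[[0.019,0.028,0],[0,0,0],[0,0,0],[0,0,0],[0,0,0],[0,0,0],[0,0,0]],"jaw":[1,1,1,1,1,1,1]}'
cat > g4.py <<'E'
import sys
from h import *;from station import *
go(sense(),[.527,-.363,.1007],-34,25)
E
python3 g4.py
```

```text
time: 8.95
eef_pos: [0.5381, -0.3693, 0.117]
tool_rot: [-0.458, 0.861, -0.196, 0.105]
force: [-0.3, 0.2, -0.5]
grip_width: 0.0295
t 8.95 tcp [ 0.5381 -0.3693  0.117 ] w 0.0295 F [-0.3  0.2 -0.5] q [-0.67  0.39  1.68  0.06  0.62  1.45]
dp mm [ -4.5   1.8 -33.5] scale [-0.0056  0.0023 -0.0419] | turn deg [ 0.36  0.62 -0.03] scale [ 0.004   0.0068 -0.0003] norm 0.7141111521026716
```

```bash
python3 -m pendant '{"slide":[[-0.003,0.002,-0.015],[-0.003,0.002,-0.015],[0,0,-0.006],[0,0,0],[0,0,0]],"turn":[[0.002,0.003,0],[0.002,0.003,0],[0,0,0],[0,0,0],[0,0,0]],"jaw":[1,1,1,1,1]}'
python3 g4.py
python3 - <<'E'
from h import *;from station import *
c=camera("side");pickle.dump(c,open('side6.pkl','wb'));crop(c,300,95,70,80,8,'pics/side6.png')
E
```

```text
time: 9.45
eef_pos: [0.5333, -0.3662, 0.0875]
tool_rot: [-0.458, 0.862, -0.192, 0.102]
force: [0.0, 0.7, -0.7]
grip_width: 0.0298
t 9.45 tcp [ 0.5333 -0.3662  0.0875] w 0.0298 F [ 0.   0.7 -0.7] q [-0.67  0.43  1.71  0.06  0.57  1.44]
dp mm [ 0.3 -1.3 -4. ] scale [ 0.0004 -0.0016 -0.005 ] | turn deg [ 0.04  0.12 -0.03] scale [ 0.0004  0.0013 -0.0003] norm 0.1303615481982769
```

View pics/side6.png

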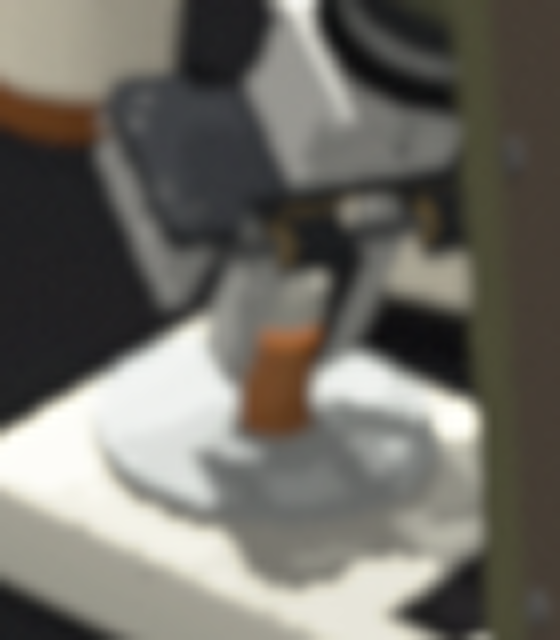

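The vial is over the middle of the pan (foot at crop (277,430), pan spanning x 98–440) and about 4 mm up. I'll lower it in small steps, watching the force.

```bash
python3 -m pendant '{"slide":[[0,-0.001,-0.002],[0,-0.001,-0.002],[0,0,0]],"turn":[[0,0,0],[0,0,0],[0,0,0]],"jaw":[1,1,1]}'
python3 g4.py; python3 -m pendant '{"slide":[[0,0,-0.0015],[0,0,0]],"turn":[[0,0,0],[0,0,0]],"jaw":[1,1]}'
python3 g4.py
```

```text
time: 9.8
eef_pos: [0.5337, -0.3681, 0.0848]
tool_rot: [-0.458, 0.862, -0.192, 0.103]
force: [-0.3, 0.8, -0.9]
grip_width: 0.0298
t 9.8 tcp [ 0.5337 -0.3681  0.0848] w 0.0298 F [-0.3  0.8 -0.9] q [-0.68  0.43  1.71  0.07  0.56  1.44]
dp mm [-0.   0.6 -1.3] scale [-0.      0.0008 -0.0017] | turn deg [ 0.08  0.18 -0.03] scale [ 0.0009  0.002  -0.0004] norm 0.1971641047479874
time: 10.0
eef_pos: [0.5339, -0.3684, 0.0841]
tool_rot: [-0.458, 0.862, -0.193, 0.103]
force: [0.2, 0.1, -0.8]
grip_width: 0.0298
t 10.0 tcp [ 0.5339 -0.3684  0.0841] w 0.0298 F [ 0.2  0.1 -0.8] q [-0.68  0.43  1.71  0.07  0.56  1.44]
dp mm [-0.2  0.9 -0.7] scale [-0.0003  0.0012 -0.0008] | turn deg [ 0.12  0.23 -0.03] scale [ 0.0014  0.0025 -0.0003] norm 0.2594837124459038
```

```bash
for i in 1; do python3 -m pendant '{"slide":[[0,0,-0.0015],[0,0,0]],"turn":[[0,0,0],[0,0,0]],"jaw":[1,1]}'; done
python3 g4.py; python3 -m pendant '{"slide":[[0,0,-0.0015],[0,0,0]],"turn":[[0,0,0],[0,0,0]],"jaw":[1,1]}'
python3 g4.py
```

```text
time: 10.2
eef_pos: [0.5344, -0.3687, 0.0843]
tool_rot: [-0.458, 0.861, -0.194, 0.103]
force: [0.0, 0.4, -0.3]
grip_width: 0.0297
t 10.2 tcp [ 0.5344 -0.3687  0.0843] w 0.0297 F [ 0.   0.4 -0.3] q [-0.68  0.43  1.71  0.07  0.56  1.44]
dp mm [-0.7  1.2 -0.8] scale [-0.0009  0.0016 -0.001 ] | turn deg [ 0.2   0.33 -0.03] scale [ 0.0022  0.0036 -0.0003] norm 0.38239069463385494
time: 10.4
eef_pos: [0.5348, -0.369, 0.0842]
tool_rot: [-0.458, 0.861, -0.195, 0.104]
force: [-0.1, -0.3, -0.2]
grip_width: 0.0298
t 10.4 tcp [ 0.5348 -0.369   0.0842] w 0.0298 F [-0.1 -0.3 -0.2] q [-0.68  0.43  1.71  0.07  0.55  1.44]
dp mm [-1.2  1.5 -0.7] scale [-0.0015  0.0019 -0.0009] | turn deg [ 0.27  0.42 -0.03] scale [ 0.003   0.0046 -0.0004] norm 0.4983776375409934
```

```bash
python3 -m pendant '{"slide":[[0,0.001,-0.003],[0,0,-0.002]],"turn":[[0.003,0.004,0],[0,0,0]],"jaw":[1,1]}'
python3 g4.py
```

```text
time: 10.6
eef_pos: [0.5361, -0.3698, 0.0837]
tool_rot: [-0.458, 0.861, -0.194, 0.103]
force: [-7.6, 9.2, 18.1]
grip_width: 0.0295
t 10.6 tcp [ 0.5361 -0.3698  0.0837] w 0.0295 F [-7.6  9.2 18.1] q [-0.67  0.44  1.71  0.07  0.56  1.44]
dp mm [-2.5  2.3 -0.2] scale [-0.0031  0.0029 -0.0002] | turn deg [ 0.25  0.32 -0.02] scale [ 0.0028  0.0035 -0.0002] norm 0.40390591234641227
```

It's in contact at the expected height. I'll ease off slightly and check before opening.

```bash
python3 -m pendant '{"slide":[[0,0,0.0005],[0,0,0]],"turn":[[0,0,0],[0,0,0]],"jaw":[1,1]}' 
python3 g4.py
python3 - <<'E'
from h import *;from station import *
c=camera("side");crop(c,300,95,70,80,8,'pics/side7.png')
E
```

```text
time: 10.8
eef_pos: [0.5362, -0.3698, 0.0841]
tool_rot: [-0.458, 0.861, -0.194, 0.103]
force: [-0.4, -0.1, -0.1]
grip_width: 0.0293
t 10.8 tcp [ 0.5362 -0.3698  0.0841] w 0.0293 F [-0.4 -0.1 -0.1] q [-0.67  0.44  1.71  0.07  0.56  1.44]
dp mm [-2.5  2.3 -0.7] scale [-0.0032  0.0029 -0.0008] | turn deg [ 0.25  0.32 -0.01] scale [ 0.0027  0.0036 -0.0002] norm 0.40509483787206946
```

View pics/side7.png

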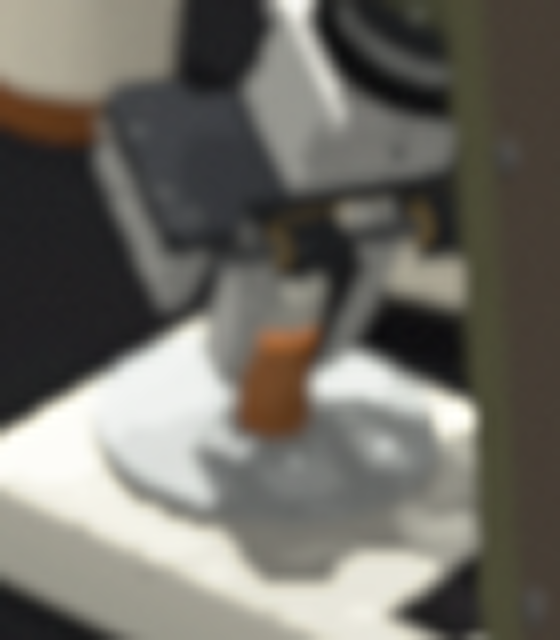

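```bash
python3 -m pendant '{"slide":[[0,0,0.001],[0,0,0]],"turn":[[0.018,0.027,0],[0,0,0]],"jaw":[1,1]}' 
python3 g4.py
python3 -m pendant '{"slide":[[0,0,-0.0025],[0,0,0]],"turn":[[0,0,0],[0,0,0]],"jaw":[1,1]}'
python3 g4.py
```

```text
time: 11.05
eef_pos: [0.5361, -0.3698, 0.0845]
tool_rot: [-0.461, 0.866, -0.172, 0.091]
force: [0.3, -0.7, -0.9]
grip_width: 0.0297
t 11.05 tcp [ 0.5361 -0.3698  0.0845] w 0.0297 F [ 0.3 -0.7 -0.9] q [-0.67  0.45  1.66  0.05  0.63  1.46]
dp mm [-2.5  2.3 -1. ] scale [-0.0031  0.0029 -0.0013] | turn deg [-1.41 -2.18 -0.01] scale [-0.0157 -0.0242 -0.0001] norm 2.5953846858618363
time: 11.25
eef_pos: [0.5369, -0.3703, 0.0838]
tool_rot: [-0.461, 0.866, -0.174, 0.092]
force: [0.3, -0.6, 0.2]
grip_width: 0.0297
t 11.25 tcp [ 0.5369 -0.3703  0.0838] w 0.0297 F [ 0.3 -0.6  0.2] q [-0.67  0.46  1.67  0.05  0.63  1.46]
dp mm [-3.3  2.8 -0.3] scale [-0.0041  0.0035 -0.0004] | turn deg [-1.24 -1.93 -0.02] scale [-0.0137 -0.0214 -0.0002] norm 2.289084545592585
```

```bash
python3 -m pendant '{"slide":[[0,0,-0.0025]],"turn":[[0,0,0]],"jaw":[1]}' 
python3 g4.py
```

```text
time: 11.35
eef_pos: [0.5375, -0.3708, 0.0833]
tool_rot: [-0.46, 0.865, -0.176, 0.093]
force: [-8.1, 6.4, 23.8]
grip_width: 0.0296
t 11.35 tcp [ 0.5375 -0.3708  0.0833] w 0.0296 F [-8.1  6.4 23.8] q [-0.67  0.46  1.67  0.05  0.62  1.46]
dp mm [-3.9  3.3  0.2] scale [-0.0048  0.0041  0.0003] | turn deg [-1.11 -1.75 -0.02] scale [-0.0123 -0.0195 -0.0003] norm 2.0720027269531136
```

Firm contact. I'll ease off to relieve the load, then open gradually.

```bash
python3 -m pendant '{"slide":[[0,0,0],[0,0,0],[0,0,0],[0,0,0],[0,0,0],[0,0,0]],"turn":[[0,0,0],[0,0,0],[0,0,0],[0,0,0],[0,0,0],[0,0,0]],"jaw":[1,0.34,0.28,0.2,0,-0.2]}' 
python3 g4.py
python3 - <<'E'
from h import *;from station import *
c=camera("side");crop(c,300,95,70,80,8,'pics/side8.png')
E
```

```text
time: 11.95
eef_pos: [0.5367, -0.3701, 0.0814]
tool_rot: [-0.46, 0.865, -0.176, 0.093]
force: [0.4, 0.3, -0.0]
grip_width: 0.05
t 11.95 tcp [ 0.5367 -0.3701  0.0814] w 0.05 F [ 0.4  0.3 -0. ] q [-0.67  0.46  1.67  0.05  0.61  1.45]
dp mm [-3.   2.6  2. ] scale [-0.0038  0.0032  0.0025] | turn deg [-1.1  -1.71 -0.02] scale [-0.0123 -0.0191 -0.0003] norm 2.039642347696584
```

View pics/side8.png

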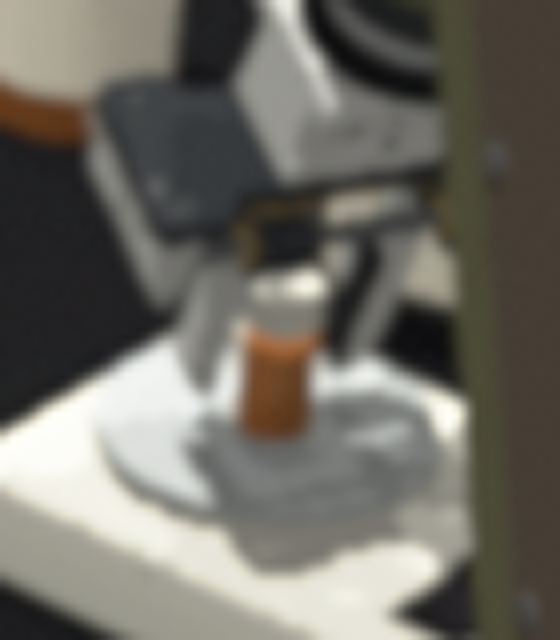

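The vial stands free and upright. I'll retreat back along the tool axis.

```bash
python3 -m pendant '{"slide":[[0,0,0],[-0.006,0.004,0.017],[-0.008,0.006,0.025],[-0.012,0.008,0.035],[-0.012,0.008,0.035],[-0.012,0.008,0.035],[-0.02,0.012,0.035],[-0.02,0.012,0.035],[-0.03,0.02,0.03],[0,0,0]],"turn":[[0,0,0],[0,0,0],[0,0,0],[0,0,0],[0,0,0],[0,0,0],[0,0,0],[0,0,0],[0,0,0],[0,0,0]],"jaw":[-0.3,-0.3,-0.3,-0.3,-0.3,-0.3,-0.3,-0.3,-0.3,-0.3]}'
python3 - <<'E'
from h import *;from station import *
for n in("side","top"):
    c=camera(n);pickle.dump(c,open(f'{n}9.pkl','wb'));cv2.imwrite(f'pics/{n}9.png',c['img'])
    crop(c,*((290,95,110,100) if n=='side' else (330,150,90,110)),5,f'pics/{n}9c.png')
print(sense()['joint_velocities'])
E
```

```text
time: 13.0
eef_pos: [0.4359, -0.3042, 0.2851]
tool_rot: [-0.461, 0.865, -0.175, 0.093]
force: [0.7, -0.3, 0.3]
grip_width: 0.061
[ 0.00030712  0.04886314  0.00687024  0.00085507 -0.00736967  0.00098733]
```

View pics/side9.png

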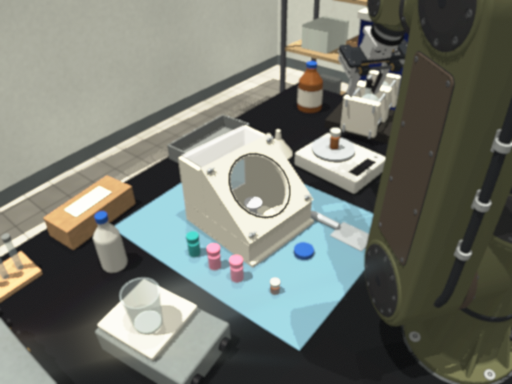

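View pics/side9c.png

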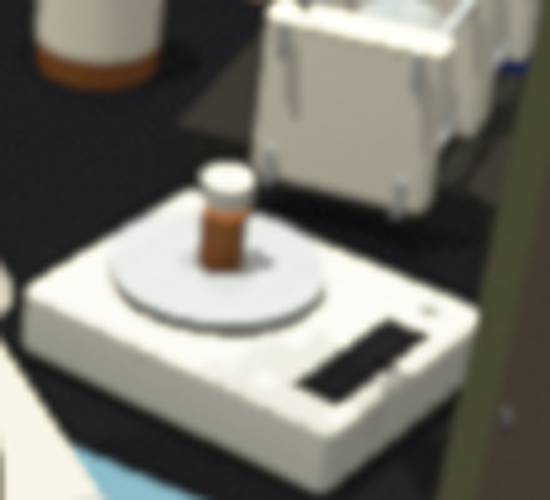

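View pics/top9.png

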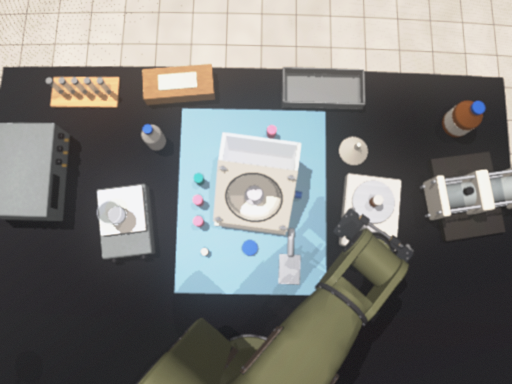

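The side crop shows the vial upright near the pan's centre, cap at (228,183) and foot at about (222,262). In the top view the cap is at (377,201) and the pedestal is empty. The gripper is clear, and the bystanders are where they were in the first pictures.

Run:
```python
from h import *;from station import *
print('cap', onz(load('top9.pkl'),376.8,200.5,.123), tri(load('side9.pkl'),(335.6,130.8),load('top9.pkl'),(376.8,200.5)))
a=load('top0.pkl')['img'].astype(int);b=load('top9.pkl')['img'].astype(int)
print(sense()['force']); print(job_done())
```

```text
cap [ 0.52309488 -0.36099456  0.123     ] (array([ 0.52449775, -0.36100295,  0.12081525]), np.float64(0.002489390601148973))
[ 0.60400379 -1.31499384 -1.02555444]
the job is handed in; nothing more can be done
None
```

The vial was lifted off its pedestal through the port and now stands upright on the balance pan, released. I handed the job in at about 13 s of the 38 s allowed.

**Final position:** the two views put the cap top at (0.524, -0.361, 0.121). The expected height is 0.123, and it is about 6 mm from the pan centre, so the whole foot is on the pan. The gripper is clear, and by eye the bystanders and look-alikes are where they were in the first pictures.

**Checks that disagreed or went less cleanly:**
- **Pan position:** the side view put the pan centre about 9 mm off in y from the top view. I mostly trusted the top view, which agreed with the balance's corners.
- **Tool tilt:** I went in at 28° rather than the port's 40°, because one wrist joint was nearing its limit.
- **Vial lean:** the vial leaned about 4° in the grip on the way over, so I trimmed it about 6° in total and it stood upright on release.
- **Set-down force:** contact with the pan briefly reached about 18 N, then about 24 N on the second touch, before I let go.

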